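# Set the tube mixer's gate lever to the purple programme

## Robot

A 6-joint arm with a two-finger parallel gripper is mounted at the origin on the work surface. World frame = base frame: x ahead of the robot, y to its left, z up, the work surface at z = 0. Lengths are in m, angles in rad, forces in N, time in s.
With the tool pointing down it reaches from about 0.25 to 0.775 m from the base axis. Payload 4 kg.
Tool frame: the origin (TCP) lies between the finger pads; the fingertips stand 25 mm ahead of it and the grasp point (between the pads) lies 6 mm ahead of it; z points along the fingers, y is the direction in which the jaws open and shut (so a half turn about z gives the same grasp; the last joint's range is limited). The gripper opens to 85 mm and grips with 20 to 120 N. Pads are 22 mm wide; open, the fingers measure 114 mm over their backs; the gripper's body (76 mm by 85 mm) begins 54 mm behind the grasp point. The pads swing forward as they close: fully open they stand 13 mm farther back than shut.
Start: joints at [-1.284, 0.087, 1.371, -0, 1.684, -0.103], TCP at [0.209, -0.509, 0.256] pointing down, gripper open.
Joint ranges: [-3.1, 3.1], [-0.76, 2.03], [0.27, 2.55], [-1.08, 4.22], [0.17, 2.65], [-2.57, 2.57]. Speed limits (rad/s): [2.79, 2.79, 3.14, 3.14, 3.14, 3.14].

## Interface

Orientations are given as [roll, pitch, yaw] about the fixed x, y, z axes, in that order (R = Rz(yaw) Ry(pitch) Rx(roll)).
In Python, from bench import arm gives the robot as it stands.
- The arm moves only by the shell command python3 -m jog 'ROWS' [FORCE]. ROWS is a JSON object of lists of equal length, an entry for each row: "xyz": the shift along the tool's x, y, z in units of 50 mm (1.0 is 50 mm), a list of three; "spin": the turn about the tool's z in units of 6 degrees (1.0 is 6 degrees); "jaw": the finger opening in mm, from 0 to 85.4. In form: {"xyz": [[x, y, z], ...], "spin": [spin, ...], "jaw": [jaw, ...]}. A call has 1 to 20 rows; each row shifts and turns the commanded pose from where the row before left it, along the tool's axes as they then stand; what a row does not reach is not made up. A row lasts 1/8 s, in which the tool goes at most 62.5 mm and 10.7 degrees, less where a joint would pass 70% of its speed; a pose out of reach is approached as far as the arm can. A call is refused whole if a number of a shift passes 1 or a number of a turn 1, either way. A call with a gripper value outside its range is refused whole. The fingers move at their own pace and stop on an object; FORCE is the grip in N (left out, the last holds). Time passes only in rows, so rows that do not move let the fingers close. It gives the time, the measured TCP pose, the force and the opening at its end, in the units of the state.
- arm.get_obs(): the state, without advancing time (a new reading comes with each control period).
- arm.read_camera(name): name is "scene" or "side" or "wrist"; returns a dict with "frame" (480x640x3 uint8, red, green, blue), "fx", "fy", "cx", "cy" (pixels), "R" (3x3) and "t" (3): a world point X has camera coordinates R X + t. Camera axes: x right, y down, z forward; pixel columns grow to the right and rows downward; lengths in m; the calibration is good to about 2 mm. The wrist camera is an equidistant fisheye: a pixel r from the principal point sees the ray r / f radians off the axis. A picture is of the moment at which its call begins. There is no depth.
- arm.finish_job(): hands the job in, once; it reports no verdict.
The state is a dict: "time": time; "joint_pos": joint angles; "joint_vel": joint speeds; "joint_efforts": joint torques, N m; "ee_pos": TCP position; "tcp_rot": TCP orientation; "ft_force": force on the tool from outside, world axes, zero at the start; "wrist_torque": the same for the moment, N m; "finger_gap": opening from 0.0 (shut) to 1.0 (fully open).
Only numpy, scipy, OpenCV 4.12 (cv2) and the standard library are available. Lean on these libraries where they do the work, as an engineer would, in place of code of your own. Each camera call takes 0.05 s, during which the arm holds its last target.

## Task

Set the tube mixer to its purple programme: push the yellow-knobbed lever out of the middle lane, through the gate, and fully home into the slot whose end is marked with the purple disc, without running it into the slot of another colour on the way. Only push the knob with the outside of the fingers, never pinch it, leave everything else on the table where it stands, and finish with the robot clear of the mixer.

Things in the scene. Friction and masses are not known exactly. Their poses are not given: they have to be found in the camera images.
- mixer: White bench tube mixer, fixed. Origin on the table straight below the gate's middle; x away from the robot at yaw 0 ('far'), y left, z up. Console 200 (x) by 180 mm (y) centred on the origin, flat grey deck 107 mm high. On its left (y 90 to 320 mm) the roller bed with capped tubes, 97 mm high. All other x, y given here are in these axes.
- gate: Dark slots in the deck; origin and axes as the mixer. Three 15 mm lanes along x at y = -26, 0, +26 mm, joined only by a 15 mm cross lane along y at x = 0. The 10 mm stem can change lanes only there (within 2 mm of x = 0, corners rounded 5.5 mm). Stem axis stops at x = +-24, y = +-26 mm. The middle lane is neutral; the four outer half-lanes are the programme slots, a disc at each end.
- knob_mid (a point): Middle of the yellow knob: 130 mm up the lever from its pivot, 145 mm above the table when upright, 10 mm lower in a corner. Upright four-lobed star grip 36 mm across (9 mm radius lobes far, near, left, right), 46 mm tall (23 mm either way). Home in an outer slot it is at about x +-34, y +-36 mm; in the cross lane at an outer lane x 0, y +-37 mm. Stays where left; 1.5 to 2 N moves it.
- stem_gate (a point): Point on the lever's stem axis 88 mm from the pivot (103 mm above the table when upright), at the level of the gate's slots. At home in an outer slot it is at about x = +-23 mm, y = +-24 mm in mixer axes, 21 mm horizontally from the disc there.
- lever (a joint): Tilt of the lever along the lanes, rad, about a pivot 15 mm above the table below the gate's middle: 0 upright (in the cross lane), + away from the robot (mixer +x), stops at +-0.266. It starts anywhere along the middle lane.
- lever_cross (a joint): Tilt of the lever across the lanes, rad: 0 middle lane, + to mixer +y (left), stops at +-0.287, which are the outer lanes.
- mark_purple: Purple disc, 18 mm across, 2 mm thick, on the deck just beyond the end of one outer slot, in line with it (mixer x = +-44 mm, y = +-26 mm). Origin at the centre of its underside, 107 mm high. Which of the four slots it marks changes. The target.
- mark_red: Red disc, as the purple one, at another outer slot.
- mark_blue: Blue disc, as the purple one, at another outer slot.
- mark_green: Green disc, as the purple one, at another outer slot.
- tube_rack: Bystander: small black rack 115 by 62 mm with eight red- and blue-capped tubes, 93 mm high, standing loose to the right of the mixer. Origin under its centre.
- carton: Bystander: white and blue carton 65 by 110 mm, 55 mm high, loose behind the mixer. Origin under its centre.
- spray_bottle: Bystander: white bottle with blue cap, 50 mm across, 140 mm high, loose behind the mixer. Origin under its centre.

How it is judged:
At the end, for the whole second after the job is handed in: The lever rests in the purple slot, its stem within about 5 mm of the slot's end at deck level (stem to purple disc under 26 mm, 21 mm when fully home), at rest, and rack, carton and bottle are within 12 mm of where they stood (horizontal distance between stem_gate and mark_purple below 0.026 m and velocity of joint lever between -0.05 and 0.05 rad/s and velocity of joint lever_cross between -0.05 and 0.05 rad/s and distance of each of tube_rack, carton, spray_bottle from where it was at the start of the episode below 0.012 m); the robot touches nothing.
It fails at once if the lever is run more than half way into the slot of another colour (horizontal distance between stem_gate and mark_red below 0.03 m or horizontal distance between stem_gate and mark_blue below 0.03 m or horizontal distance between stem_gate and mark_green below 0.03 m).
It fails at once if the knob is pinched (pressed by the fingers on opposite lobes at once) (contact force between each of lever_c1, lever_c2 and the fingers above 1 N or contact force between each of lever_c3, lever_c4 and the fingers above 1 N).
It fails at once if a bystander is shoved, tipped or lifted (distance of any of tube_rack, carton, spray_bottle from where it was at the start of the episode above 0.015 m or angle between any of tube_rack, spray_bottle, carton's own z axis and vertical above 0.3 rad).
It also fails if it takes over 45 s, if anything falls off the work surface, if the arm or the gripper's body presses on something with over 40 N, if the wrist force passes 120 N, or if a joint passes its speed limit or range.

## Working session

There is one attempt and no reset: what is moved stays moved. The work goes in short steps, Python scripts to look and compute and a shell command to move; the robot and the scene stay as the last step left them, time stands still between calls to the robot, and variables do not carry over. Pictures are saved under pics/ and viewed, and the job is handed in when it is done.

```bash
ls; mkdir -p pics
python3 - <<'E'
from bench import arm
import cv2
o=arm.get_obs(); print(o['time'],o['ee_pos'],o['tcp_rot'],o['finger_gap'])
for n in ("scene","side"):
    c=arm.read_camera(n); cv2.imwrite(f'pics/{n}0.png',c['frame'][:,:,::-1]); print(n,c['fx'],c['cx'],c['cy'],c['R'],c['t'])
E
```

```text
pics
0.0 [ 0.20885034 -0.50830304  0.25510854] [-3.13931300e+00 -2.43235035e-04  3.89770336e-01] 1.0002734630157883
scene 457.83980231891195 315.0280090718409 238.41444906161536 [[-0.84458707  0.53522732 -0.01429669]
 [ 0.46301929  0.71671373 -0.52147346]
 [-0.26886021 -0.44704938 -0.85314772]] [ 0.54366733 -0.20345979  0.92689524]
side 475.58692077055565 317.85547019154 235.97973622143672 [[-0.75520534 -0.65523585  0.01819   ]
 [-0.43433824  0.47943602 -0.76255583]
 [ 0.49093298 -0.58378685 -0.64666663]] [0.47753051 0.3705938  0.3984255 ]
```

View pics/scene0.png

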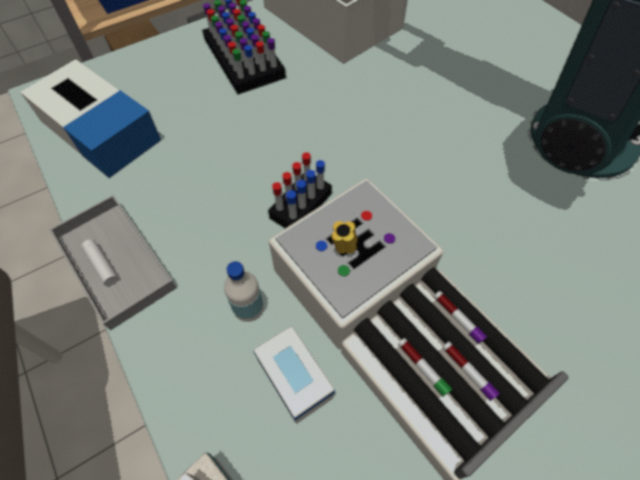

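View pics/side0.png

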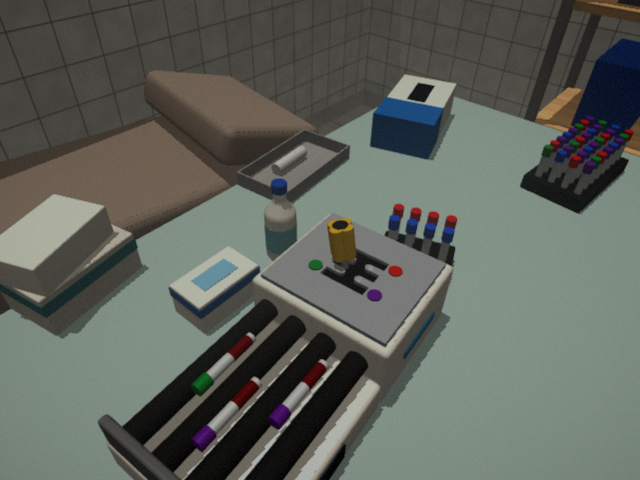

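The discs in the scene view are blue (321,246), red (367,215), purple (390,238) and green (344,271), with the knob near (344,236). The roller bed runs to the lower right, so purple looks like the near-left slot. Next I measure them.

```bash
cat > h.py <<'E'
import numpy as np, cv2
from bench import arm
def ray(c,u,v):
    d=np.array([(u-c['cx'])/c['fx'],(v-c['cy'])/c['fy'],1.]); R=np.array(c['R']);t=np.array(c['t'])
    return -R.T@t, R.T@d
def onz(c,u,v,z):
    o,d=ray(c,u,v); return o+d*(z-o[2])/d[2]
def proj(c,X):
    p=np.array(c['R'])@X+np.array(c['t']); return c['fx']*p[0]/p[2]+c['cx'],c['fy']*p[1]/p[2]+c['cy']
def tri(rs):
    A=np.zeros((3,3));b=np.zeros(3)
    for o,d in rs:
        d=d/np.linalg.norm(d);P=np.eye(3)-np.outer(d,d);A+=P;b+=P@o
    X=np.linalg.solve(A,b); return X
H={'red':[(0,6),(174,180)],'blue':[(105,125)],'green':[(45,85)],'purple':[(126,160)],'yellow':[(18,32)]}
def blobs(c,col,box,smin=110,vmin=40):
    h=cv2.cvtColor(cv2.cvtColor(c['frame'],cv2.COLOR_RGB2BGR),cv2.COLOR_BGR2HSV)
    m=np.zeros(h.shape[:2],np.uint8)
    for a,b in H[col]: m|=cv2.inRange(h,(a,smin,vmin),(b,255,255))
    k=np.zeros_like(m);x0,y0,x1,y1=box;k[y0:y1,x0:x1]=m[y0:y1,x0:x1]
    n,l,s,ce=cv2.connectedComponentsWithStats(k)
    return sorted([(int(s[i][4]),ce[i].round(1).tolist(),s[i][:4].tolist()) for i in range(1,n) if s[i][4]>12],reverse=True)
E
python3 - <<'E'
from h import *
C={n:arm.read_camera(n) for n in('scene','side')}
bx={'scene':(300,200,410,290),'side':(290,205,410,310)}
pts={}
for col in H:
    rs=[]
    for n in C:
        b=blobs(C[n],col,bx[n]); print(n,col,b[:3])
        if b:
            u,v=b[0][1]; rs.append(ray(C[n],u,v))
            print('   ',onz(C[n],u,v,.109 if col!='yellow' else .143).round(4))
    if len(rs)==2: pts[col]=tri(rs); print('  tri',pts[col].round(4))
for n in C:
    f=C[n]['frame'];x0,y0,x1,y1=bx[n]
    cv2.imwrite(f'pics/{n}crop.png',cv2.resize(f[y0:y1,x0:x1,::-1],None,fx=5,fy=5,interpolation=cv2.INTER_CUBIC))
E
```

```text
scene red [(82, [366.2, 215.0], [361, 211, 11, 9])]
    [ 0.53   -0.0295  0.109 ]
side red [(115, [394.9, 270.5], [388, 266, 15, 10]), (96, [398.4, 209.6], [394, 205, 10, 12])]
    [ 0.5297 -0.0282  0.109 ]
  tri [ 0.53   -0.0293  0.1085]
scene blue [(86, [321.0, 245.3], [316, 241, 11, 10])]
    [ 0.6177 -0.0216  0.109 ]
side blue [(138, [393.8, 221.9], [389, 215, 11, 15]), (44, [407.9, 226.6], [406, 219, 4, 15])]
    [ 0.5867 -0.1101  0.109 ]
  tri [ 0.5928 -0.059   0.1098]
scene green [(77, [343.4, 270.1], [339, 266, 10, 10])]
    [0.6131 0.0304 0.109 ]
side green [(107, [315.2, 264.5], [309, 260, 13, 10])]
    [0.6122 0.0314 0.109 ]
  tri [0.6129 0.0303 0.1081]
scene purple [(73, [389.2, 237.9], [385, 234, 10, 9])]
    [0.5253 0.0227 0.109 ]
side purple [(130, [374.1, 294.9], [367, 290, 15, 11])]
    [0.5249 0.0237 0.109 ]
  tri [0.5252 0.0227 0.1083]
scene yellow [(597, [344.7, 237.7], [331, 221, 27, 33])]
    [0.5937 0.0029 0.143 ]
side yellow [(919, [341.8, 241.3], [327, 218, 30, 45])]
    [0.5921 0.0047 0.143 ]
  tri [0.5933 0.0025 0.1412]
```

Measured from the discs, the mixer's origin is about (0.571, 0.001) with yaw about 0.087 rad. The disc spacing of 88 by 52 mm agrees with the data given. Purple is at mixer (-44, +26), the near-left slot. The knob is at about (+22, 0), 0.14 m high, in the far half of the middle lane. My plan is three pushes with the shut fingers: near to x=0, left to the lane, then near into the slot. First I shut the jaws and turn the tool to the mixer's yaw.

```bash
python3 -m jog '{"xyz": [[0,0,0],[0,0,0],[0,0,0],[0,0,0]], "spin": [0.97,0.97,0.96,0], "jaw": [0,0,0,0]}' 20
python3 - <<'E'
from h import *
o=arm.get_obs();print(o['ee_pos'],o['tcp_rot'],o['ft_force'],o['finger_gap'])
E
```

```text
time: 0.7
ee_pos: [0.209, -0.5086, 0.2561]
tcp_rot: [-3.141, 0.0, 0.087]
ft_force: [0.5, 0.1, 0.1]
finger_gap: 0.144
[ 0.20896599 -0.50863787  0.25606469] [-3.14114259e+00  9.56598318e-05  8.73275545e-02] [0.53468538 0.06663274 0.14576311] 0.1439866332091626
```

```bash
python3 -m jog '{"xyz": [[0.58,-0.59,0],[0.58,-0.59,0],[0.58,-0.59,0],[0.58,-0.59,0],[0.58,-0.59,0],[0.58,-0.59,0],[0.58,-0.59,0],[0.58,-0.59,0],[0.58,-0.59,0],[0.58,-0.59,0],[0.58,-0.59,0],[0.58,-0.59,0],[0.58,-0.59,0],[0.58,-0.59,0],[0.58,-0.59,0],[0.58,-0.6,0],[0,0,0],[0,0,0]], "spin": [0,0,0,0,0,0,0,0,0,0,0,0,0,0,0,0,0,0], "jaw": [0,0,0,0,0,0,0,0,0,0,0,0,0,0,0,0,0,0]}'
cat >> h.py <<'E'
c0=np.array([.5714,.0008]);yaw=.0866
def mx(p):
    d=np.array(p[:2])-c0;c,s=np.cos(yaw),np.sin(yaw); return np.array([c*d[0]+s*d[1],-s*d[0]+c*d[1]])*1000
def status(tag,pic=True):
    o=arm.get_obs();print('t',o['time'],'tcp mixer mm',mx(o['ee_pos']).round(1),'z',o['ee_pos'][2].round(4),'F',np.round(o['ft_force'],1),'gap',round(o['finger_gap'],3),'yaw',round(o['tcp_rot'][2],3))
    bx={'scene':(290,190,420,300),'side':(280,195,420,315)};ims=[];rs=[]
    for n in bx:
        c=arm.read_camera(n);b=blobs(c,'yellow',bx[n]);print(n,b[:2])
        if b:
            u,v=b[0][1];rs.append(ray(c,u,v));print('   knob mixer',mx(onz(c,u,v,.141)).round(1))
        x0,y0,x1,y1=bx[n];x0-=40;y0-=90;x1+=20;ims.append(cv2.resize(c['frame'][y0:y1,x0:x1,::-1],(400,420)))
    if len(rs)==2: X=tri(rs);print('tri',mx(X).round(1),X[2].round(4))
    cv2.imwrite(f'pics/{tag}.png',np.hstack(ims))
E
python3 -c "from h import *;status('a1')"
```

```text
time: 2.95
ee_pos: [0.6304, 0.0017, 0.2559]
tcp_rot: [3.141, 0.001, 0.087]
ft_force: [-0.3, -0.5, 0.8]
finger_gap: 0.003
t 2.95 tcp mixer mm [58.8 -4.2] z 0.2559 F [-0.3 -0.5  0.8] gap 0.003 yaw 0.087
scene [(597, [344.7, 237.9], [331, 221, 27, 33])]
   knob mixer [21.8 -0.4]
side [(904, [341.9, 241.7], [328, 219, 29, 44])]
   knob mixer [21.6  0.7]
tri [21.9 -0.3] 0.1405
```

View pics/a1.png

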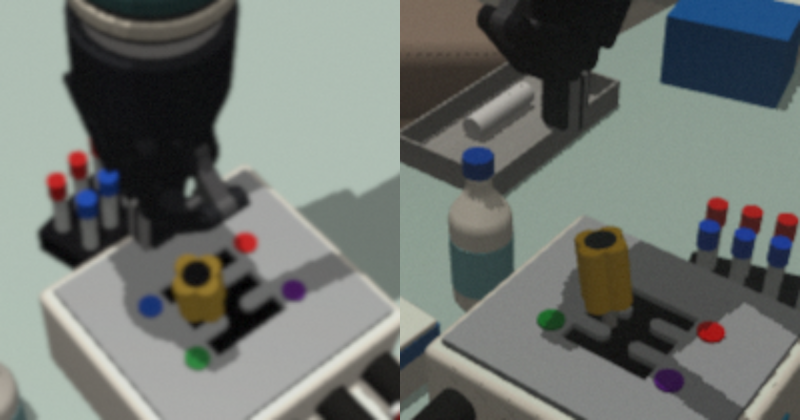

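The fingers hang clear, far of the knob, and the knob hasn't moved at (21.9, -0.3). Now I shift to x about 66, y 0 and descend.

```bash
python3 -m jog '{"xyz": [[0.14,-0.08,0],[0,0,0.5],[0,0,0.5],[0,0,0.5],[0,0,0.48],[0,0,0],[0,0,0]], "spin": [0,0,0,0,0,0,0], "jaw": [0,0,0,0,0,0,0]}'
python3 -c "from h import *;status('a2')"
```

```text
time: 3.92
ee_pos: [0.6379, 0.0062, 0.1586]
tcp_rot: [3.141, -0.002, 0.086]
ft_force: [-0.7, 0.2, 0.3]
finger_gap: -0.002
t 3.925 tcp mixer mm [66.7 -0.4] z 0.1586 F [-0.7  0.2  0.3] gap -0.002 yaw 0.086
scene [(216, [350.8, 232.9], [343, 222, 15, 23])]
   knob mixer [ 9.7 -1.6]
side [(915, [341.9, 241.7], [328, 219, 29, 44])]
   knob mixer [21.6  0.7]
tri [15.8  5.8] 0.1503
```

View pics/a2.png

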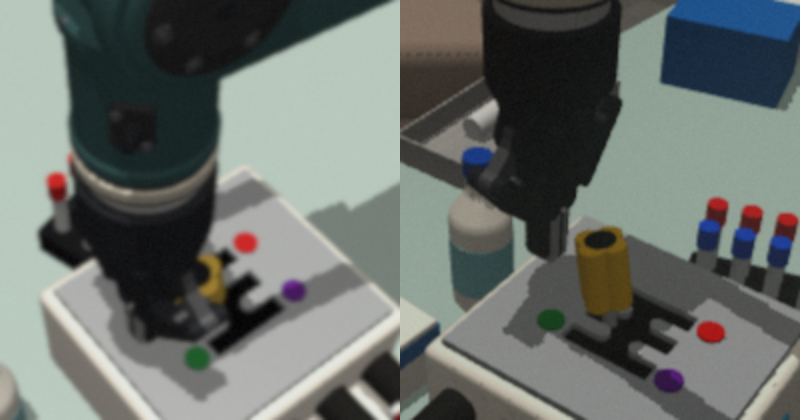

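The side view shows the fingers at knob height with a gap to the knob. The scene view is partly hidden. Push about 30 mm towards the robot, then measure.

```bash
python3 -m jog '{"xyz": [[-0.15,0.0,0],[-0.15,0,0],[-0.1,0,0],[-0.1,0,0],[-0.1,0,0],[0,0,0],[0,0,0]], "spin": [0,0,0,0,0,0,0], "jaw": [0,0,0,0,0,0,0]}'
python3 -c "from h import *;status('a3')"
```

```text
time: 4.9
ee_pos: [0.607, 0.0039, 0.1569]
tcp_rot: [-3.142, 0.001, 0.086]
ft_force: [1.4, 0.2, -0.1]
finger_gap: -0.0
t 4.9 tcp mixer mm [35.7 -0. ] z 0.1569 F [ 1.4  0.2 -0.1] gap -0.0 yaw 0.086
scene [(27, [353.2, 230.5], [350, 228, 7, 6])]
   knob mixer [ 4.4 -2.6]
side [(949, [352.6, 245.8], [339, 223, 28, 44])]
   knob mixer [ 6.7 -0.9]
tri [ 5.8 -0.9] 0.1424
```

View pics/a3.png

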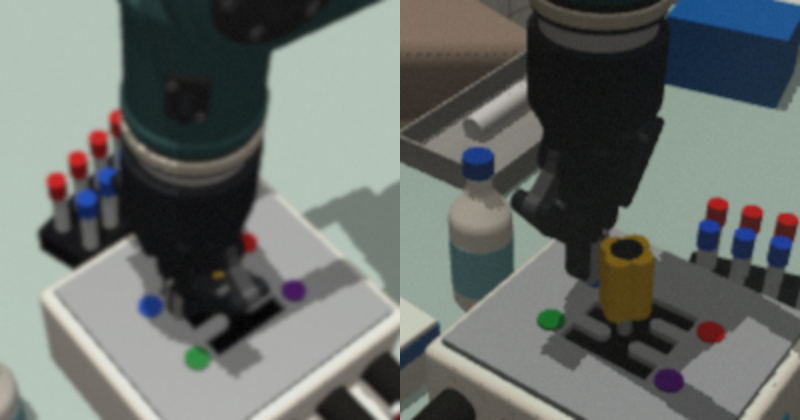

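The knob follows, with contact offset 29 mm between TCP and knob as expected. It needs about 6.7 mm more to reach x=0.

```bash
python3 -m jog '{"xyz": [[-0.07,0.0,0],[-0.065,0,0],[0,0,0],[0,0,0]], "spin": [0,0,0,0], "jaw": [0,0,0,0]}'
python3 -c "from h import *;status('a4')"
python3 -m jog '{"xyz": [[0.3,0.0,0],[0.3,0,-0.3],[0,0,-1],[0,0,-0.7],[0,0,0]], "spin": [0,0,0,0,0], "jaw": [0,0,0,0,0]}'
python3 -m jog '{"xyz": [[-0.1,0.8,0],[-0.5,0.8,0],[-0.57,0.2,0],[0,0,0]], "spin": [0,0,0,0], "jaw": [0,0,0,0]}'
python3 -c "from h import *;status('a5')"
```

```text
time: 5.5
ee_pos: [0.6005, 0.0033, 0.1573]
tcp_rot: [3.142, 0.0, 0.086]
ft_force: [1.5, 0.8, 1.3]
finger_gap: -0.001
t 5.5 tcp mixer mm [29.2 -0. ] z 0.1573 F [1.5 0.8 1.3] gap -0.001 yaw 0.086
scene [(33, [357.2, 227.6], [354, 225, 7, 6])]
   knob mixer [-3.2 -2.9]
side [(964, [356.1, 247.3], [343, 224, 29, 44])]
   knob mixer [ 1.7 -1.2]
tri [-0.5  0.4] 0.1447
time: 6.22
ee_pos: [0.6317, 0.0058, 0.2615]
tcp_rot: [3.14, -0.007, 0.086]
ft_force: [-0.5, 0.5, 0.2]
finger_gap: -0.001
time: 6.72
ee_pos: [0.5781, -0.0898, 0.2555]
tcp_rot: [-3.141, 0.004, 0.084]
ft_force: [-0.4, 0.8, -1.1]
finger_gap: -0.002
t 6.725 tcp mixer mm [ -1.2 -90.8] z 0.2555 F [-0.4  0.8 -1.1] gap -0.002 yaw 0.084
scene [(634, [356.1, 229.4], [345, 211, 23, 36])]
   knob mixer [-0.  -1.5]
side [(966, [356.2, 247.1], [343, 224, 29, 44])]
   knob mixer [ 1.8 -1.5]
tri [ 0.9 -0.4] 0.1426
```

View pics/a5.png

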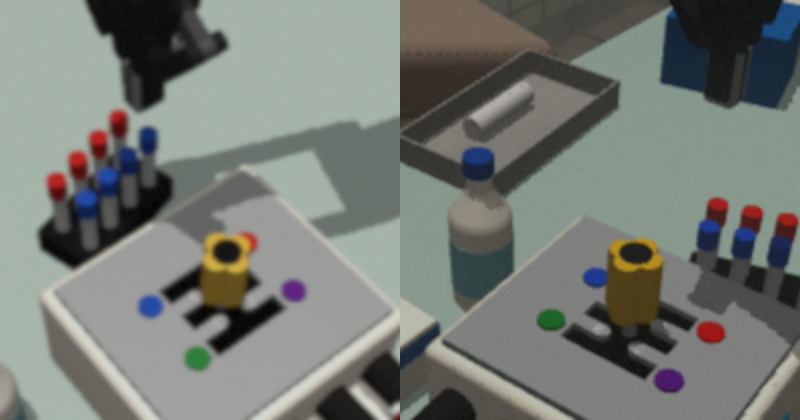

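The knob is upright at x about 0 to 1 mm, y about 0, inside the 2 mm gate tolerance. The scene view shows the cross lane in line with it. Next I descend on the right side and start the push to the left.

```bash
python3 -m jog '{"xyz": [[0.03,-0.3,0.3],[0,-0.3,0.6],[0,0,0.6],[0,0,0.47],[0,0,0],[0,0,0]], "spin": [0,0,0,0,0,0], "jaw": [0,0,0,0,0,0]}'
python3 -c "from h import *;status('a6')"
```

```text
time: 7.58
ee_pos: [0.5794, -0.0579, 0.1591]
tcp_rot: [3.142, -0.001, 0.087]
ft_force: [0.6, 0.0, 0.5]
finger_gap: 0.001
t 7.575 tcp mixer mm [  2.9 -59.2] z 0.1591 F [0.6 0.  0.5] gap 0.001 yaw 0.087
scene [(637, [356.2, 229.5], [344, 211, 25, 36])]
   knob mixer [-0.  -1.3]
side [(961, [356.2, 247.2], [343, 224, 29, 44])]
   knob mixer [ 1.7 -1.4]
tri [ 0.9 -0.3] 0.1425
```

View pics/a6.png

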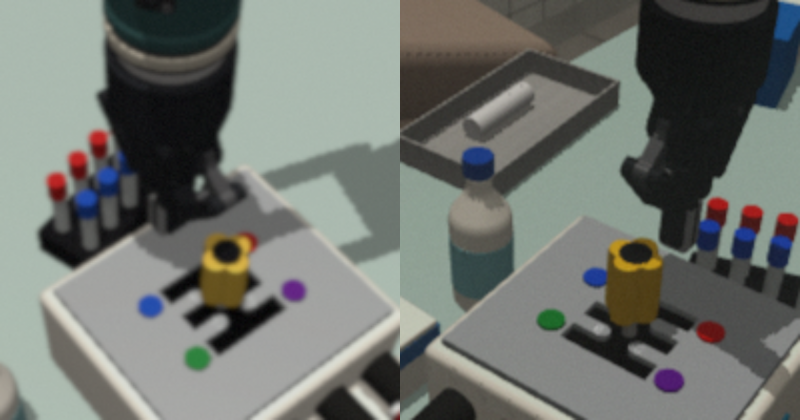

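The fingers are level with the knob on its right, just left of the rack's caps and above them. I push to about y -18 and check.

```bash
python3 -m jog '{"xyz": [[-0.05,-0.2,0],[0,-0.12,0],[0,-0.1,0],[0,-0.1,0],[0,-0.1,0],[0,-0.1,0],[0,-0.1,0],[0,0,0],[0,0,0]], "spin": [0,0,0,0,0,0,0,0,0], "jaw": [0,0,0,0,0,0,0,0,0]}'
python3 -c "from h import *;status('a7')"
```

```text
time: 8.8
ee_pos: [0.5728, -0.018, 0.1586]
tcp_rot: [-3.141, 0.0, 0.086]
ft_force: [-0.3, -0.6, 0.1]
finger_gap: -0.001
t 8.8 tcp mixer mm [ -0.2 -18.8] z 0.1586 F [-0.3 -0.6  0.1] gap -0.001 yaw 0.086
scene [(555, [360.6, 237.5], [348, 221, 27, 31])]
   knob mixer [ 3.7 12.8]
side [(935, [351.4, 252.7], [338, 229, 28, 45])]
   knob mixer [ 0.9 10.7]
tri [ 2.1 10.8] 0.1393
```

View pics/a7.png

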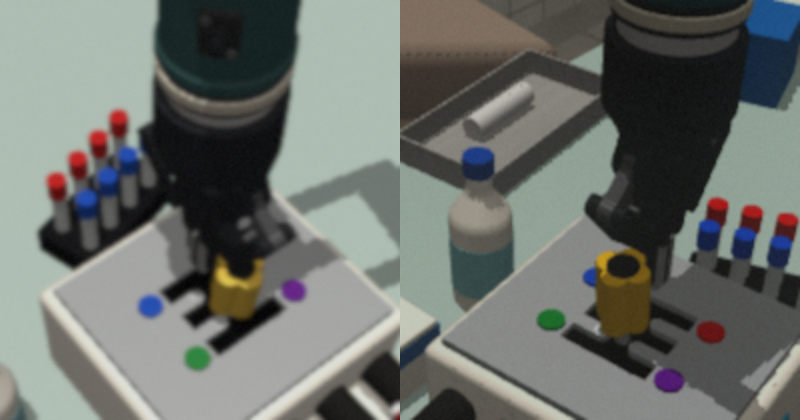

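The knob is crossing to the left at y about 11, x about 1, with low force. I continue towards the end stop.

```bash
python3 -m jog '{"xyz": [[0,-0.1,0],[0,-0.1,0],[0,-0.1,0],[0,-0.1,0],[0,-0.06,0],[0,0,0],[0,0,0]], "spin": [0,0,0,0,0,0,0], "jaw": [0,0,0,0,0,0,0]}'
python3 -c "from h import *;status('a8')"
```

```text
time: 9.78
ee_pos: [0.5709, 0.0051, 0.1589]
tcp_rot: [-3.141, -0.0, 0.086]
ft_force: [-0.7, -0.4, -0.2]
finger_gap: 0.003
t 9.775 tcp mixer mm [-0.1  4.3] z 0.1589 F [-0.7 -0.4 -0.2] gap 0.003 yaw 0.086
scene [(544, [370.8, 248.4], [358, 234, 29, 28])]
   knob mixer [ 4.  35.1]
side [(846, [341.3, 265.3], [325, 242, 31, 44])]
   knob mixer [-1.6 36.6]
tri [ 1.3 32.6] 0.1358
```

View pics/a8.png

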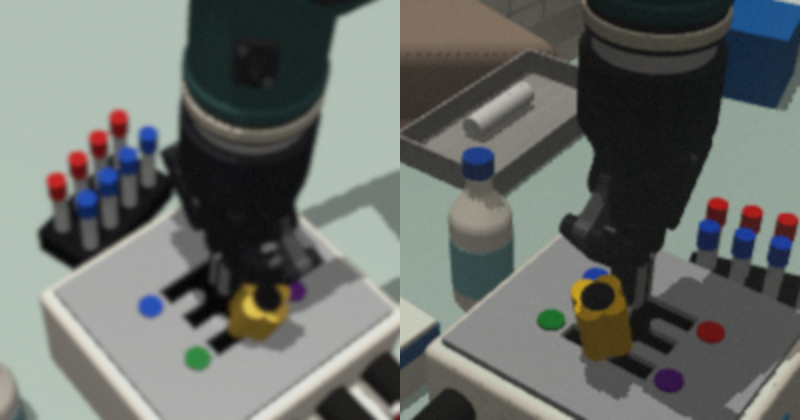

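```bash
python3 -m jog '{"xyz": [[0,-0.03,0],[0,-0.03,0],[0,0,0]], "spin": [0,0,0], "jaw": [0,0,0]}'
python3 -c "from h import *;status('a9')"
```

```text
time: 10.25
ee_pos: [0.5706, 0.0077, 0.1587]
tcp_rot: [3.141, 0.0, 0.086]
ft_force: [0.6, -0.8, 0.1]
finger_gap: -0.006
t 10.25 tcp mixer mm [-0.2  6.9] z 0.1587 F [ 0.6 -0.8  0.1] gap -0.006 yaw 0.086
scene [(533, [371.4, 249.6], [358, 236, 30, 27])]
   knob mixer [ 4.6 37. ]
side [(842, [340.2, 266.6], [324, 243, 31, 44])]
   knob mixer [-1.8 39.3]
tri [ 1.6 34.3] 0.1349
```

```bash
python3 -m jog '{"xyz": [[0,-0.03,0],[0,-0.02,0],[0,0,0]], "spin": [0,0,0], "jaw": [0,0,0]}'
python3 -c "from h import *;status('a10')"
```

```text
time: 10.72
ee_pos: [0.5704, 0.0098, 0.1586]
tcp_rot: [3.14, 0.0, 0.086]
ft_force: [-0.1, -3.6, -1.7]
finger_gap: 0.003
t 10.725 tcp mixer mm [-0.2  9. ] z 0.1586 F [-0.1 -3.6 -1.7] gap 0.003 yaw 0.086
scene [(533, [371.8, 250.2], [358, 236, 31, 27])]
   knob mixer [ 4.8 38.1]
side [(842, [339.7, 267.2], [323, 244, 32, 43])]
   knob mixer [-1.9 40.5]
tri [ 1.7 35.3] 0.1346
```

View pics/a10.png

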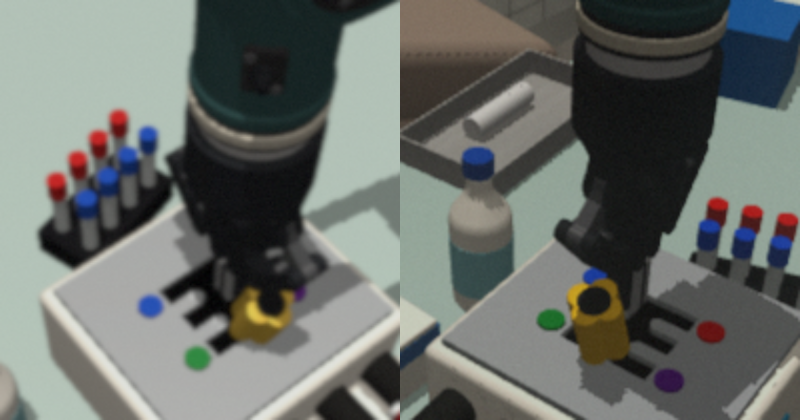

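The force has risen to 3.6 N, so the lever is at the left stop with the knob at y about 36, x about 0. Next I back off, rise, and go round to its far side.

```bash
python3 -m jog '{"xyz": [[0,0.3,0],[0,0.1,-0.3],[0,0,-0.8],[0,0,-0.8],[0.5,0,0],[0.5,-0.4,0],[0,-0.56,0],[0,0,0],[0,0,0]], "spin": [0,0,0,0,0,0,0,0,0], "jaw": [0,0,0,0,0,0,0,0,0]}'
python3 -c "from h import *;status('a11')"
```

```text
time: 11.95
ee_pos: [0.618, 0.042, 0.2548]
tcp_rot: [3.141, -0.001, 0.086]
ft_force: [0.1, 0.1, 0.1]
finger_gap: -0.003
t 11.95 tcp mixer mm [50. 37.] z 0.2548 F [0.1 0.1 0.1] gap -0.003 yaw 0.086
scene [(605, [372.2, 248.1], [358, 232, 31, 31])]
   knob mixer [ 2.2 35.9]
side [(823, [339.9, 267.5], [324, 245, 31, 42])]
   knob mixer [-2.3 40.7]
tri [ 0.4 34.8] 0.1357
```

View pics/a11.png

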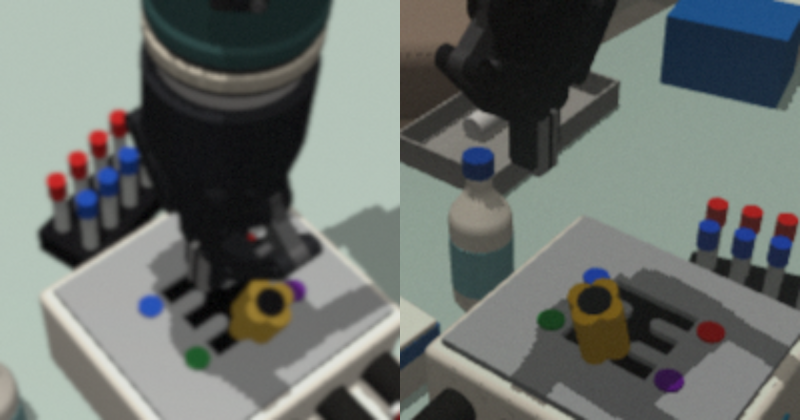

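The lever stayed at the left end of the cross lane. Fingers are on its far side at (50, 37). I descend and push towards the robot.

```bash
python3 -m jog '{"xyz": [[0,0,0.6],[0,0,0.7],[0,0,0.7],[0,0,0],[-0.2,0,0],[-0.2,0,0],[-0.1,0,0],[-0.1,0,0],[-0.1,0,0],[-0.1,0,0],[-0.1,0,0],[0,0,0],[0,0,0]], "spin": [0,0,0,0,0,0,0,0,0,0,0,0,0], "jaw": [0,0,0,0,0,0,0,0,0,0,0,0,0]}'
python3 -c "from h import *;status('a12')"
```

```text
time: 13.68
ee_pos: [0.5726, 0.0386, 0.1533]
tcp_rot: [-3.142, 0.001, 0.086]
ft_force: [1.1, 0.1, -0.2]
finger_gap: 0.005
t 13.675 tcp mixer mm [ 4.5 37.5] z 0.1533 F [ 1.1  0.1 -0.2] gap 0.005 yaw 0.086
scene [(33, [390.8, 239.1], [387, 237, 9, 5])]
   knob mixer [-28.1  40.8]
side [(818, [357.9, 277.0], [343, 255, 32, 41])]
   knob mixer [-27.7  41.3]
tri [-27.9  41.1] 0.1412
```

View pics/a12.png

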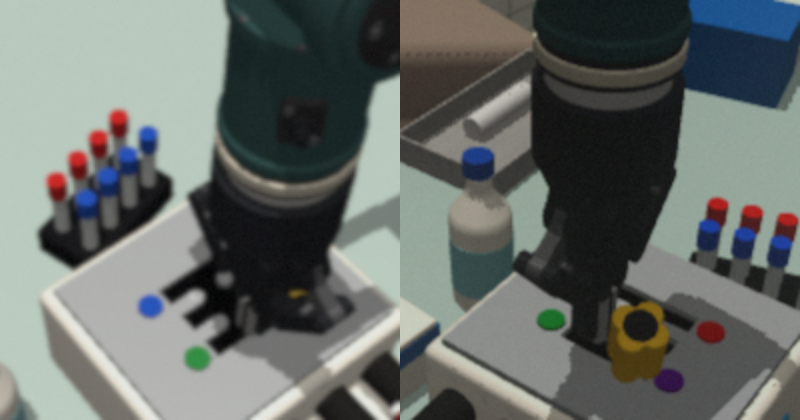

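The knob is moving into the purple slot (side view knob at about (640,340) in the composite, right by the purple disc). I push on to the stop in small steps.

```bash
python3 -m jog '{"xyz": [[-0.06,0,0],[-0.05,0,0],[-0.03,0,0],[0,0,0]], "spin": [0,0,0,0], "jaw": [0,0,0,0]}'
python3 -c "from h import *;status('a13')"
```

```text
time: 14.28
ee_pos: [0.5658, 0.038, 0.1538]
tcp_rot: [-3.142, 0.0, 0.086]
ft_force: [1.0, 0.3, -0.8]
finger_gap: 0.001
t 14.275 tcp mixer mm [-2.3 37.6] z 0.1538 F [ 1.   0.3 -0.8] gap 0.001 yaw 0.086
scene [(33, [394.5, 236.1], [391, 234, 9, 5])]
   knob mixer [-35.6  40.3]
side [(813, [362.6, 279.7], [347, 259, 34, 40])]
   knob mixer [-34.4  41.7]
tri [-34.8  41.3] 0.1416
```

```bash
python3 -m jog '{"xyz": [[-0.03,0,0],[-0.03,0,0],[0,0,0]], "spin": [0,0,0], "jaw": [0,0,0]}'
python3 -c "from h import *;status('a14')"
```

```text
time: 14.75
ee_pos: [0.5631, 0.0377, 0.1538]
tcp_rot: [3.141, -0.0, 0.086]
ft_force: [1.8, -0.1, -0.8]
finger_gap: 0.001
t 14.75 tcp mixer mm [-5.1 37.5] z 0.1538 F [ 1.8 -0.1 -0.8] gap 0.001 yaw 0.086
scene [(35, [395.6, 235.0], [392, 233, 9, 5])]
   knob mixer [-38.   39.9]
side [(810, [364.4, 280.9], [349, 260, 34, 40])]
   knob mixer [-37.1  42.1]
tri [-37.3  41. ] 0.1411
```

```bash
python3 -m jog '{"xyz": [[-0.03,0,0],[-0.02,0,0],[0,0,0]], "spin": [0,0,0], "jaw": [0,0,0]}'
python3 -c "from h import *;status('a15')"
```

```text
time: 15.22
ee_pos: [0.5611, 0.0375, 0.154]
tcp_rot: [3.141, -0.002, 0.086]
ft_force: [3.4, 0.8, -1.0]
finger_gap: 0.001
t 15.225 tcp mixer mm [-7.1 37.5] z 0.154 F [ 3.4  0.8 -1. ] gap 0.001 yaw 0.086
scene [(22, [396.1, 234.4], [394, 232, 6, 5])]
   knob mixer [-39.3  39.6]
side [(817, [365.0, 281.2], [349, 261, 34, 39])]
   knob mixer [-37.9  42.1]
tri [-38.3  40.9] 0.1414
```

View pics/a15.png

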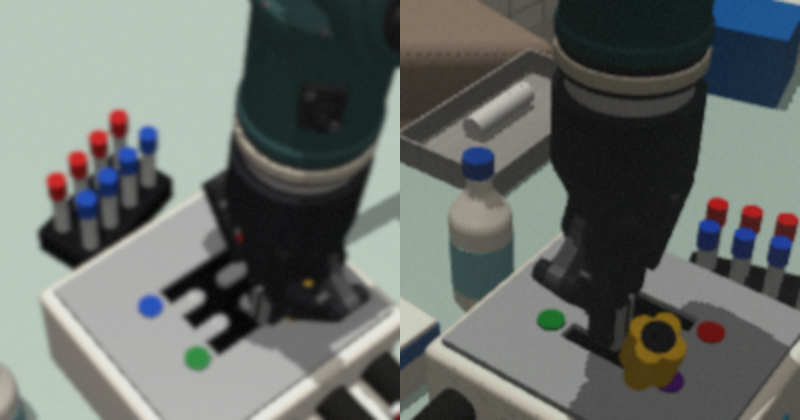

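The force is rising to 3.4 N while the knob barely moves, so it's at the stop. One last small nudge to confirm, then I retreat far and up.

```bash
python3 -m jog '{"xyz": [[-0.03,0,0],[0,0,0]], "spin": [0,0], "jaw": [0,0]}'
python3 -m jog '{"xyz": [[0.3,0,0],[0.3,0,0],[0.2,0,-0.4],[0,0,-0.8],[0,0,-0.9],[0.3,0.7,-0.3],[0,1,0],[0,1,0],[0,1,0],[0,1,0],[0,0,0],[0,0,0]], "spin": [0,0,0,0,0,0,0,0,0,0,0,0], "jaw": [0,0,0,0,0,0,0,0,0,0,0,0]}'
python3 -c "
from h import *;status('a16')
c=arm.read_camera('scene');cv2.imwrite('pics/full.png',c['frame'][:,:,::-1])"
```

```text
time: 15.58
ee_pos: [0.5599, 0.0374, 0.1541]
tcp_rot: [3.141, -0.002, 0.086]
ft_force: [6.2, 0.3, -2.1]
finger_gap: -0.004
time: 17.08
ee_pos: [0.6338, -0.1917, 0.2732]
tcp_rot: [-3.14, 0.002, 0.086]
ft_force: [-0.1, -0.4, 0.2]
finger_gap: 0.002
t 17.075 tcp mixer mm [  45.5 -197.2] z 0.2732 F [-0.1 -0.4  0.2] gap 0.002 yaw 0.086
scene [(709, [390.7, 236.5], [374, 220, 35, 33])]
   knob mixer [-30.9  37.5]
side [(818, [364.5, 280.6], [349, 260, 34, 40])]
   knob mixer [-36.9  41.6]
tri [-34.   35.4] 0.1345
```

View pics/a16.png

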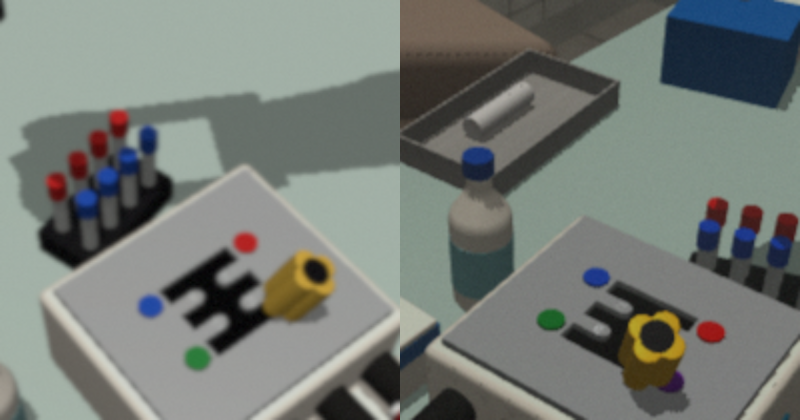

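View pics/full.png

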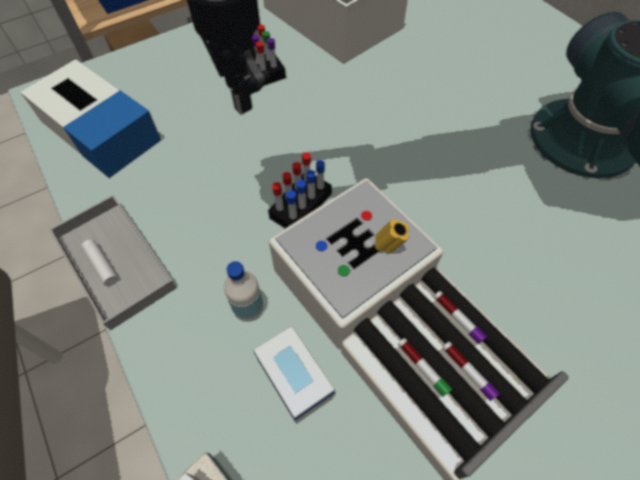

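The knob rests at (-34.0, +35.4) mm, the home position in the purple slot. Rack, bottle and carton sit at the same pixels as at the start, and the robot hangs free well away from the mixer.

```bash
python3 -m jog '{"xyz": [[0,0,0],[0,0,0]], "spin": [0,0], "jaw": [0,0]}'; python3 -c "
from h import *;o=arm.get_obs();print(np.abs(o['joint_vel']).max());print(arm.finish_job())"
```

```text
time: 17.48
ee_pos: [0.6341, -0.1912, 0.2741]
tcp_rot: [3.141, -0.0, 0.087]
ft_force: [-0.4, -0.1, 0.2]
finger_gap: -0.001
0.006464807323634604
the job is handed in; nothing more can be done
None
```

The lever is home in the purple slot, and I handed the job in at about 17.5 s. I used only the outside of the shut fingers, in three pushes:
1. From the far half of the middle lane to the gate.
2. Left across the gate to the stop, where the force rose to 3.6 N.
3. Towards the robot into the near-left purple slot, where the force rose to 6.2 N at the stop.

**Lever:** the last check across two views put the middle of the knob at mixer (-34, +35) mm; the given home position is (-34, +36).

**Measurement error:** the knob's measured height came out 2–5 mm below what the geometry gives in most readings, because I used the centre of the yellow patch. Single-view positions of the leaning knob were up to about 7 mm apart between cameras. I did not measure the stem itself; its position follows from the knob.

**Bystanders:** by eye, the rack, bottle and carton look unmoved between the first and last scene pictures. I did not compute their positions.

**Robot:** it finished about 0.2 m to the right of the gate and above everything on the table, with forces near zero.

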